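# Find the under-cured rubber mould with the durometer

## Robot

A 6-joint arm with a two-finger parallel gripper is mounted at the origin on the work surface. World frame = base frame: x ahead of the robot, y to its left, z up, the work surface at z = 0. Lengths are in m, angles in rad, forces in N, time in s.
With the tool pointing down it reaches from about 0.35 to 0.85 m from the base axis. Payload 8.1 kg.
Tool frame: the origin (TCP) lies at the very end of the fingers, on their centre line; the grasp point (between the pads) lies 19 mm behind it (robot.pinch_z is the z of the grasp point in the tool frame, in m); z points along the fingers, y is the direction in which the jaws open and shut (so a half turn about z gives the same grasp; the last joint's range is limited). The gripper opens to 93 mm and grips with 3 to 60 N. Pads are 15 mm wide; open, the fingers measure 128 mm over their backs; the gripper's body (75 mm by 188 mm) begins 65 mm behind the grasp point.
Start: joints at [-1.311, 0.13, 1.488, -0, 1.523, -0.085], TCP at [0.203, -0.565, 0.219] pointing down, gripper open.
Joint ranges: [-2.96, 2.96], [-0.89, 2.26], [0.02, 2.5], [-1.34, 4.48], [0, 2.73], [-2.66, 2.66]. Speed limits (rad/s): [2.39, 2.39, 2.79, 3.14, 3.14, 3.14].

## Interface

Orientations are given as a rotation vector (axis times angle).
In Python, from plant import robot gives the robot as it stands.
- The arm moves only by the tool drive_tool, never from a script. Its argument "steps" is a list of rows, each an object of numbers: "jaw": the opening, from 0 (shut) to 1 (fully open); "tx", "ty", "tz": the shift along the tool's x, y, z scaled (see below); "turn": the turn about the tool's z scaled (see below). A call has 1 to 12 rows; each row is the pose to reach, as a shift and turn from the pose commanded when the call began, along the tool's axes at that moment, turning the shorter way round; what a row does not reach only later rows make up. The controller multiplies each number of a shift by 0.3 m and each number of a turn by 180 degrees. A row lasts 1/10 s, in which the tool goes at most 50 mm and 8.59 degrees, less where a joint would pass 70% of its speed; a pose out of reach is approached as far as the arm can. A call with a number of a shift or a turn outside -1 to 1 is refused whole. A call with a gripper value outside its range is refused whole. The fingers move at their own pace and stop on an object; "force" is the grip in N (left out, the last holds). Time passes only in rows, so rows that repeat a pose let the fingers close. It gives the time, the measured TCP pose, the force and the opening at its end, in the units of the state.
- robot.read_state(): the state, without advancing time (a new reading comes with each control period).
- robot.read_camera(name): name is "side" or "top" or "wrist"; returns (picture, depth): 384x512x3 uint8, blue, green, red; 384x512 float32, m along the optical axis (not along the pixel's ray), 0 where there is no reading.
- robot.get_calibration(name): a dict with "fx", "fy", "cx", "cy" (pixels), "eye" and "attitude" of the camera in the world. Camera axes: x right, y down, z forward; pixel columns grow to the right and rows downward; lengths in m; the calibration is good to about 2 mm. The wrist camera is an equidistant fisheye: a pixel r from the principal point sees the ray r / f radians off the axis. A picture is of the moment at which its call begins: read the wrist's pose just before it. get_calibration takes no time and is no camera call; for the wrist camera it gives the pose at the moment of the call.
- robot.close_job(): hands the job in, once; it reports no verdict.
The state is a dict: "t": time; "q": joint angles; "dq": joint speeds; "joint_torque": joint torques, N m; "tool_pos": TCP position; "orientation": TCP orientation; "force": force on the tool from outside, world axes, zero at the start; "wrist_torque": the same for the moment, N m; "opening": finger opening in m.
Only numpy, scipy, OpenCV 4.12 (cv2) and the standard library are available. Lean on these libraries where they do the work, as an engineer would, in place of code of your own. Each camera call takes 0.05 s, during which the arm holds its last target.

## Task

One of the three rubber moulds on the steel plate came out of the vulcaniser under-cured, and only the durometer can tell which: take it from its wooden stand, hold it upright and press it near the middle of a mould until its foot bears fully on the rubber with about 10 N (never more than 15 N), keep it there about half a second and read the dial, mould after mould until the soft one is found. Lower the durometer gently back into its stand and lay the soft mould flat in the empty metal tray for re-curing. Leave the two sound moulds and everything else on the bench where they are.

Things in the scene. Friction and masses are not known exactly. Their poses are not given: they have to be found in the camera images.
- gauge: durometer (rubber hardness gauge), 121 mm tall, 0.3 kg, in its wooden stand. From the bottom up: steel foot and stem 18 mm in diameter (0-26 mm), collar of 38 mm (26-33 mm) that rests on the stand, round case of 58 mm, 26 mm thick, axis level (31-89 mm), black grip knob of 24 mm (93-121 mm). Origin: centre of the foot's flat underside; z up its axis; +x out of the white dial
- gauge_knob (a point): middle of the round grip knob (24 mm diameter, 28 mm tall), on the durometer's axis, 107 mm above the foot's underside: hold it here, from above, fingers at any yaw
- pin_tip (a point): tip of the sprung pin (3 mm diameter) in the middle of the foot; at rest it sticks 2.5 mm out below the foot's underside. Its spring starts at 0.55 N and grows evenly to 8 N with the pin pushed in flush. Pressing slowly, the foot lands (and the force begins to climb steeply) at about 5 N on a sound mould and at about 2.5 N on the under-cured one
- needle (a joint): black needle on the dial, 23 mm long; seen from the dial side it starts at lower left and turns clockwise. In rad: 0 = pin fully out (hardness 0), 4.71 = pin in flush (hardness 100), proportional. True only while the foot bears fully (total press above 7 N); with less it reads too low. A sound mould then shows near 60 (2.5 to 3.1 rad), the under-cured one near 30 (1.1 to 1.7 rad)
- stand: fixed wooden block 85 x 85 mm, 45 mm tall, with one upright hole in its middle, 24 mm in diameter with a 3 mm chamfer, 34 mm deep, in which the durometer's stem hangs by its collar. Origin: centre of the underside, z up
- stand_seat (a point): on the axis of the stand's hole, 19 mm above the stand's underside: where the durometer's origin is when its collar rests on the stand
- plate: fixed flat steel plate 130 (x) x 320 (y) mm let into the bench top; its top face, on which the moulds lie, is 30 mm above this origin (centre of its underside) and 18 to 30 mm above the bench, different each time
- mould_a: one of three black rubber moulds, flat bricks 72 (x) x 47 (y) mm, 17 to 24 mm thick (each differs, and that says nothing of its cure), 90 g, loose on the steel plate in a row 100 mm apart, long sides side by side; any may be the soft one (soft_rubber, as against sound_rubber_1 and _2). Origin: centre of the underside, z up. The rubber gives under the pin only, not under foot or fingers
- mould_b: one of three black rubber moulds, flat bricks 72 (x) x 47 (y) mm, 17 to 24 mm thick (each differs, and that says nothing of its cure), 90 g, loose on the steel plate in a row 100 mm apart, long sides side by side; any may be the soft one (soft_rubber, as against sound_rubber_1 and _2). Origin: centre of the underside, z up. The rubber gives under the pin only, not under foot or fingers
- mould_c: one of three black rubber moulds, flat bricks 72 (x) x 47 (y) mm, 17 to 24 mm thick (each differs, and that says nothing of its cure), 90 g, loose on the steel plate in a row 100 mm apart, long sides side by side; any may be the soft one (soft_rubber, as against sound_rubber_1 and _2). Origin: centre of the underside, z up. The rubber gives under the pin only, not under foot or fingers
- tray: fixed open sheet-metal tray 180 (x) x 140 (y) mm, 22 mm tall, walls and floor 3 mm, empty. Origin: centre of the underside, z up
- frame: bystander: empty aluminium mould frame lying flat, 95 x 70 x 19 mm. Origin: centre of the underside
- sprue: bystander: small brass sprue cone, 26 mm diameter, 26 mm tall, between the robot and the plate. Origin: centre of the underside
- glue: bystander: small white jar, 34 mm diameter, 75 mm tall. Origin: centre of the underside
- dish: bystander: white porcelain dish, 84 mm diameter, 28 mm tall. Origin: centre of the underside
- hammer: bystander: small hammer lying down, 220 mm long, 26 mm tall. Origin: middle of its length, on the bench
- file: bystander: file with a wooden handle lying down, 215 mm long, 23 mm tall. Origin: near the middle of its length, on the bench
- weight: bystander: round steel block, 60 mm diameter, 22 mm tall. Origin: centre of the underside
Things that resemble listed ones, but are neither listed nor needed, are in the scene too. What is shaped like the mould_b but green or orange is not meant.

How it is judged:
By the outcome, as a careful person would: the job done as asked, in the order asked, and still so for the second after the job is handed in, with the robot touching nothing.
It also fails if it takes over 72 s, if anything falls off the work surface, if the arm or the gripper's body presses on something with over 40 N, if the wrist force passes 120 N, or if a joint passes its speed limit or range.

## Working session

There is one attempt and no reset: what is moved stays moved. The work goes in short steps, Python scripts to look and compute and a tool call to move; the robot and the scene stay as the last step left them, time stands still between calls to the robot, and variables do not carry over. Pictures are saved under pics/ and viewed, and the job is handed in when it is done.

Besides the shell and the picture viewer there is one more tool, called after "Request:" by a JSON object that holds its "api" and its "payload". drive_tool: Moves the arm, as the interface text tells. Its arguments: {"type":"object","properties":{"steps":{"type":"array"},"force":{"type":"number"}},"required":["steps"]}

```bash
ls; mkdir -p pics; python3 - <<'E'
from plant import robot
import cv2,numpy as np
s=robot.read_state();print(s)
print(robot.pinch_z)
for n in ["side","top","wrist"]:
    print(n,robot.get_calibration(n))
for n in ["side","top"]:
    p,d=robot.read_camera(n);cv2.imwrite(f"pics/{n}0.png",p);np.save(f"pics/{n}0.npy",d)
E
```

```text
pics
{'t': 0.0, 'q': array([-1.31137271e+00,  1.31127983e-01,  1.48922622e+00,  1.27404924e-05,
        1.52299915e+00, -8.54151058e-02]), 'dq': array([ 0.00055043,  0.0002389 ,  0.00039376, -0.00015406, -0.00120052,
       -0.00102016]), 'joint_torque': array([-7.60952280e-04, -5.59836459e+01, -4.91768754e+01,  7.67340674e-02,
        3.49327130e-02, -1.42494864e-04]), 'tool_pos': array([ 0.20270395, -0.5641443 ,  0.2176364 ]), 'orientation': array([-3.09328195e+00, -5.38689460e-01,  2.20287265e-04]), 'force': array([-0.1044692 , -0.07844644, -0.18278027]), 'wrist_torque': array([-0.03433404,  0.01262051, -0.03576707]), 'opening': 0.09303615226365404}
-0.0188
side {'fx': 347.45472799132483, 'fy': 347.45472799132483, 'cx': 254.25570643853393, 'cy': 189.31601929489938, 'eye': array([0.46592583, 0.69324106, 0.79477763]), 'attitude': array([-0.25232053,  2.8444094 , -1.14667443])}
top {'fx': 409.8366382815693, 'fy': 409.8366382815693, 'cx': 256.3982324789179, 'cy': 192.07370696902942, 'eye': array([0.43738136, 0.01379824, 1.06002716]), 'attitude': array([-2.11449073,  2.158802  , -0.15930068])}
wrist {'fx': 297.3186396354542, 'fy': 297.3186396354542, 'cx': 255.4412460815566, 'cy': 192.38659082919617, 'eye': array([ 0.27270442, -0.53885014,  0.38351853]), 'attitude': array([ 2.38241576, -1.67263373, -0.23068786])}
```

View pics/side0.png

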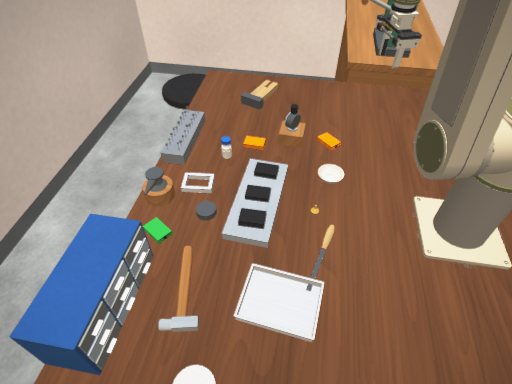

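View pics/top0.png

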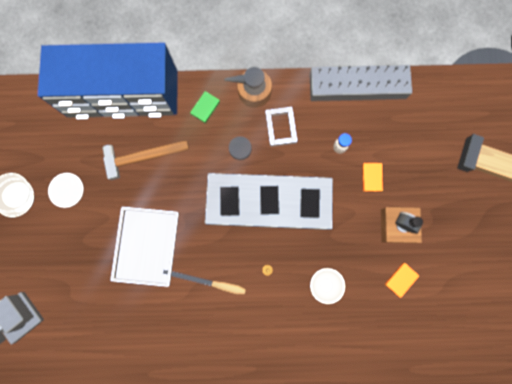

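```bash
cat > h.py <<'E'
import numpy as np,cv2
from scipy.spatial.transform import Rotation as R
def cloud(d,c):
    v,u=np.mgrid[:d.shape[0],:d.shape[1]]
    P=np.stack([(u-c['cx'])/c['fx']*d,(v-c['cy'])/c['fy']*d,d],-1)
    return P@R.from_rotvec(c['attitude']).as_matrix().T+c['eye']
def proj(p,c):
    q=(np.asarray(p)-c['eye'])@R.from_rotvec(c['attitude']).as_matrix()
    return q[...,0]/q[...,2]*c['fx']+c['cx'],q[...,1]/q[...,2]*c['fy']+c['cy']
E
python3 - <<'E'
from plant import robot
from h import *
for n,box in [("top",(180,150,270,110)),("side",(200,80,170,240))]:
    p=cv2.imread(f"pics/{n}0.png");d=np.load(f"pics/{n}0.npy");c=robot.get_calibration(n)
    P=cloud(d,c);np.save(f"pics/{n}P.npy",P)
    print(n,R.from_rotvec(c['attitude']).as_matrix().round(3).tolist())
    if n=="top":
        for u,v in [(230,201),(270,200),(310,203),(250,201),(290,203),(212,217),(328,185),(230,250),(392,232),(388,212),(417,238),(403,224),(416,224),(267,270),(145,245),(208,181)]:
            print((u,v),P[v,u].round(4))
    x,y,w,h=box
    s=3 if n=="top" else 2.5
    cv2.imwrite(f"pics/{n}1.png",cv2.resize(p[y:y+h,x:x+w],None,fx=s if n=="top" else s,fy=s,interpolation=cv2.INTER_CUBIC))
E
python3 -c "
import cv2
p=cv2.imread('pics/side0.png');cv2.imwrite('pics/sg.png',cv2.resize(p[95:150,260:340],None,fx=8,fy=8,interpolation=2))
p=cv2.imread('pics/top0.png');cv2.imwrite('pics/tg.png',cv2.resize(p[195:255,370:440],None,fx=8,fy=8,interpolation=2))"
```

```text
top [[-0.02, -0.988, 0.156], [-1.0, 0.021, 0.006], [-0.009, -0.155, -0.988]]
(230, 201) [0.5757 0.0859 0.0477]
(270, 200) [ 0.5763 -0.0139  0.046 ]
(310, 203) [ 0.566  -0.1126  0.0513]
(250, 201) [0.5774 0.0365 0.0276]
(290, 203) [ 0.57   -0.0649  0.0286]
(212, 217) [0.5389 0.1336 0.025 ]
(328, 185) [ 0.6149 -0.1639  0.0247]
(230, 250) [0.4555 0.0904 0.0027]
(392, 232) [ 0.4904 -0.3107  0.0494]
(388, 212) [ 0.5406 -0.3068  0.0417]
(417, 238) [ 0.4746 -0.3712  0.0478]
(403, 224) [ 0.5058 -0.3213  0.1002]
(416, 224) [ 0.5022 -0.3358  0.1417]
(267, 270) [ 0.4041 -0.0026  0.0243]
(145, 245) [0.4726 0.3088 0.0016]
(208, 181) [0.6311 0.143  0.0294]
side [[-0.984, -0.127, 0.121], [-0.175, 0.709, -0.683], [0.002, -0.693, -0.721]]
```

View pics/sg.png

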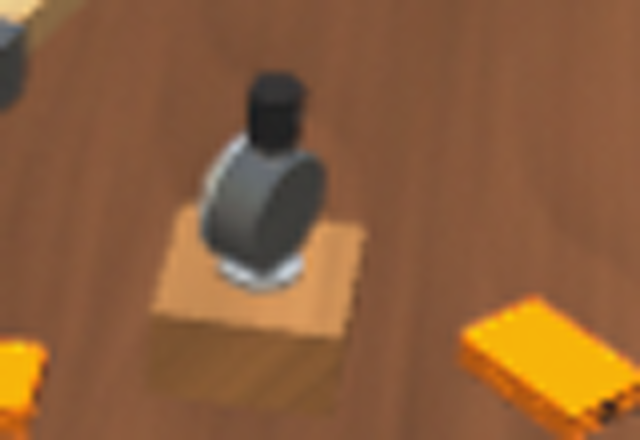

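View pics/tg.png

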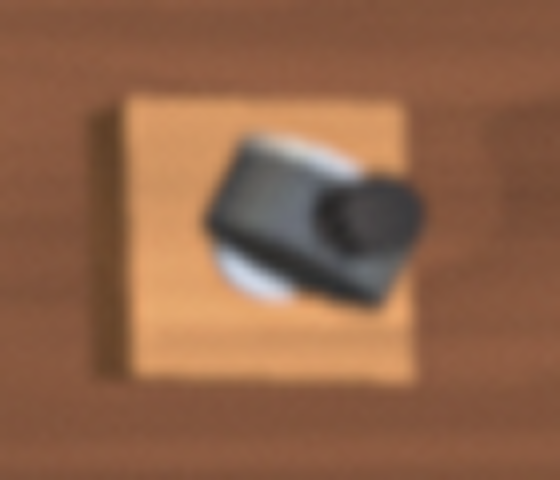

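```bash
python3 - <<'E'
from h import *
for n in ["top","side"]:
    P=np.load(f"pics/{n}P.npy");I=cv2.imread(f"pics/{n}0.png").astype(int)
    print(n)
    X,Y,Z=P[...,0],P[...,1],P[...,2]
    print(' table z',np.median(Z[(abs(X-.35)<.05)&(abs(Y)<.1)&(abs(Z)<.02)]))
    m=(X>.35)&(X<.55)&(Y>-.22)&(Y<.2)&(Z>.012)&(Z<.07)
    dark=I.max(-1)<60
    k=(m&dark).astype(np.uint8)
    N,l,st,ce=cv2.connectedComponentsWithStats(k)
    for i in range(1,N):
        if st[i,4]>80:
            q=P[l==i];e=cv2.erode((l==i).astype(np.uint8),np.ones((3,3)))>0
            pts=P[e][:,:2].astype(np.float32)
            r=cv2.minAreaRect(q[:,:2].astype(np.float32))
            print(' mould?',st[i,4],q.mean(0).round(4),'z top',np.median(P[e][:,2]).round(4),[np.round(a,4) for a in r])
    k=(m&(I.min(-1)>120)); q=P[k]; print(' plate',k.sum(),np.median(q[:,2]),np.percentile(q,[1,99],axis=0).round(3).tolist(),cv2.minAreaRect(q[:,:2].astype(np.float32)))
    # gauge region
    g=(X>.28)&(X<.5)&(Y<-.25)&(Y>-.42)
    for z0,z1 in [(.035,.05),(.05,.105),(.105,.115),(.115,.15)]:
        k=g&(Z>z0)&(Z<z1);q=P[k]
        if len(q): print(' gauge z',z0,z1,len(q),q.mean(0).round(4),np.percentile(q,[2,98],axis=0).round(4).tolist(), cv2.minAreaRect(q[:,:2].astype(np.float32)))
    k=(X>.2)&(X<.5)&(Y>.2)&(Y<.45)&(Z>.015)&(Z<.04);q=P[k];print(' tray',np.percentile(q,[1,99],axis=0).round(3).tolist(),cv2.minAreaRect(q[:,:2].astype(np.float32)))
    k=(X>.2)&(X<.5)&(Y>-.1)&(Y<.2)&(Z>.005)&(Z<.04)&(X<.36);q=P[k];print(' sprue/file',np.percentile(q,[1,99],axis=0).round(3).tolist())
E
```

```text
top
 table z 0.00010570204741244815
 mould? 96 [ 0.5428 -0.111   0.0471] z top 0.047 [array([ 0.5428, -0.111 ]), array([0.0378, 0.0129]), np.float64(88.7662)]
 plate 2286 0.026130205240137094 [[0.352, -0.186, 0.013], [0.549, 0.146, 0.047]] ((0.45006924867630005, -0.01962345838546753), (0.3426832854747772, 0.19977885484695435), 89.98780822753906)
 gauge z 0.035 0.05 408 [ 0.4794 -0.3351  0.0451] [[0.4651, -0.3809, 0.0381], [0.4978, -0.2973, 0.0492]] ((0.48204508423805237, -0.3391869068145752), (0.08750275522470474, 0.03419828787446022), 86.99591064453125)
 gauge z 0.05 0.105 113 [ 0.4919 -0.3427  0.0784] [[0.4721, -0.3612, 0.0501], [0.4996, -0.3256, 0.1048]] ((0.483872652053833, -0.33239060640335083), (0.0653328225016594, 0.03138091042637825), 87.97637176513672)
 gauge z 0.105 0.115 10 [ 0.4955 -0.3386  0.1082] [[0.4913, -0.3459, 0.1064], [0.4981, -0.3302, 0.1106]] ((0.4964924156665802, -0.3385149836540222), (0.017151731997728348, 0.004498942755162716), 64.97405242919922)
 gauge z 0.115 0.15 22 [ 0.498  -0.3374  0.1343] [[0.4957, -0.3462, 0.1181], [0.5, -0.3314, 0.1424]] ((0.497857451
[... 898 characters left out ...]
06), (0.028768926858901978, 0.03412757068872452), 27.18834686279297)
 gauge z 0.105 0.115 2 [ 0.4982 -0.3382  0.1077] [[0.498, -0.3395, 0.1067], [0.4985, -0.3368, 0.1088]] ((0.4982353448867798, -0.3381555676460266), (0.0028482985217124224, 0.0), 99.14210510253906)
 gauge z 0.115 0.15 3 [ 0.4995 -0.3382  0.1217] [[0.4991, -0.3392, 0.1184], [0.4999, -0.3374, 0.1249]] ((0.49952760338783264, -0.33828383684158325), (5.0730654038488865e-05, 0.001967258518561721), 23.227195739746094)
 tray [[0.374, 0.23, 0.016], [0.499, 0.384, 0.028]] ((0.44287312030792236, 0.30697137117385864), (0.14695408940315247, 0.12915529310703278), 83.67808532714844)
 sprue/file [[0.226, -0.011, 0.005], [0.36, 0.109, 0.022]]
```

```bash
python3 - <<'E'
from plant import robot
from h import *
for n in ["top","side"]:
    P=np.load(f"pics/{n}P.npy");I=cv2.imread(f"pics/{n}0.png").astype(int);c=robot.get_calibration(n)
    X,Y,Z=P[...,0],P[...,1],P[...,2]; print(n)
    m=(X>.48)&(X<.67)&(Y>-.22)&(Y<.2)&(Z>.012)&(Z<.07)
    k=(m&(I.max(-1)<70)).astype(np.uint8)
    N,l,st,ce=cv2.connectedComponentsWithStats(k)
    pz=np.median(P[m&(I.min(-1)>130)][:,2]);print(' plate z',pz)
    for i in range(1,N):
        if st[i,4]>100:
            e=cv2.erode((l==i).astype(np.uint8),np.ones((3,3)))>0
            zt=np.median(P[e][:,2]); q=P[(l==i)&(Z>pz+.008)]
            print(' mould',st[i,4],'ztop',zt.round(4),[np.round(a,4) for a in cv2.minAreaRect(q[:,:2].astype(np.float32))])
    k=m&(I.min(-1)>110)&(abs(Z-pz)<.008); print(' plate',[np.round(a,4) for a in cv2.minAreaRect(P[k][:,:2].astype(np.float32))])
    g=(X>.44)&(X<.58)&(Y<-.27)&(Y>-.42)
    for z0,z1 in [(.04,.05),(.057,.105),(.115,.135),(.135,.15)]:
        k=g&(Z>z0)&(Z<z1);q=P[k]
        if len(q): print(' gauge',z0,z1,len(q),q.mean(0).round(4),'max z',q[:,2].max().round(4),[np.round(a,4) for a in cv2.minAreaRect(q[:,:2].astype(np.float32))])
    k=(X>.33)&(X<.62)&(Y>.2)&(Y<.42)&(Z>.008)&(Z<.04);q=P[k]
    print(' tray',[np.round(a,4) for a in cv2.minAreaRect(q[:,:2].astype(np.float32))],np.percentile(q[:,2],[50,95]))
E
```

```text
top
 plate z 0.026620737783956572
 mould 410 ztop 0.0442 [array([ 0.5783, -0.0115]), array([0.04  , 0.0639]), np.float64(88.9131)]
 mould 402 ztop 0.0502 [array([0.5758, 0.087 ]), array([0.0377, 0.066 ]), np.float64(89.2553)]
 mould 427 ztop 0.0469 [array([ 0.5673, -0.113 ]), array([0.0405, 0.0655]), np.float64(86.9059)]
 plate [array([ 0.5773, -0.0115]), array([0.3206, 0.1305]), np.float64(86.4966)]
 gauge 0.04 0.05 782 [ 0.5055 -0.3332  0.0452] max z 0.0499 [array([ 0.5078, -0.3401]), array([0.0876, 0.0853]), np.float64(87.6596)]
 gauge 0.057 0.105 247 [ 0.5078 -0.3309  0.0899] max z 0.105 [array([ 0.5081, -0.3411]), array([0.0588, 0.0296]), np.float64(57.9717)]
 gauge 0.115 0.135 31 [ 0.5059 -0.3311  0.1248] max z 0.1342 [array([ 0.5066, -0.3318]), array([0.0218, 0.0067]), np.float64(6.3408)]
 gauge 0.135 0.15 98 [ 0.5074 -0.3392  0.14  ] max z 0.145 [array([ 0.5069, -0.3394]), array([0.0226, 0.0223]), np.float64(88.3004)]
 tray [array([0.4672, 0.2851]), array([0.1847, 0.1862]), np.float64(83.5613)] [0.02321087 0.02728305]
side
 plate z 0.02693159641267656
 mould 281 ztop 0.0468 [
[... 279 characters left out ...]
5797, -0.0116]), array([0.3238, 0.1302]), np.float64(86.467)]
 gauge 0.04 0.05 258 [ 0.5084 -0.3284  0.0452] max z 0.05 [array([ 0.5099, -0.3397]), array([0.0864, 0.0869]), np.float64(89.7711)]
 gauge 0.057 0.105 172 [ 0.5115 -0.3282  0.0845] max z 0.1048 [array([ 0.5097, -0.3408]), array([0.0616, 0.0325]), np.float64(52.8955)]
 gauge 0.115 0.135 36 [ 0.5099 -0.332   0.1247] max z 0.1348 [array([ 0.5091, -0.3321]), array([0.0217, 0.0105]), np.float64(10.9427)]
 gauge 0.135 0.15 30 [ 0.5101 -0.338   0.1397] max z 0.1423 [array([ 0.5092, -0.3397]), array([0.0247, 0.0201]), np.float64(75.7022)]
 tray [array([0.4691, 0.2844]), array([0.186 , 0.1862]), np.float64(83.6781)] [0.02334868 0.02667575]
```

```bash
cat >> h.py <<'E'
def yaw(s):
    x=R.from_rotvec(s['orientation']).as_matrix()[:,0]; return np.degrees(np.arctan2(x[1],x[0]))
def rel(pos,yw,tgt,tyw):
    M=R.from_euler('z',yw,degrees=True).as_matrix()@np.diag([1,-1,-1])
    d=M.T@(np.array(tgt)-pos); t=-((tyw-yw+180)%360-180)
    return (d/.3).round(4),round(t/180,4)
E
python3 - <<'E'
from plant import robot
from h import *
s=robot.read_state();print(yaw(s),R.from_rotvec(s['orientation']).as_matrix()[:,2])
print(rel([.203,-.565,.219],yaw(s),[.508,-.340,.20],-33))
E
```

```text
19.755753244368112 [-4.64486783e-04  1.66494067e-03 -9.99998506e-01]
(array([ 1.2103, -0.3622,  0.0633]), np.float64(0.2931))
```

Request:
{"api": "drive_tool", "payload": {"steps": [{"tx": 0.9, "ty": -0.3, "tz": 0.0633, "turn": 0.2931, "jaw": 1}, {"tx": 0.9, "ty": -0.3, "tz": 0.0633, "turn": 0.2931, "jaw": 1}, {"tx": 0.9, "ty": -0.3, "tz": 0.0633, "turn": 0.2931, "jaw": 1}, {"tx": 0.9, "ty": -0.3, "tz": 0.0633, "turn": 0.2931, "jaw": 1}, {"tx": 0.9, "ty": -0.3, "tz": 0.0633, "turn": 0.2931, "jaw": 1}, {"tx": 0.9, "ty": -0.3, "tz": 0.0633, "turn": 0.2931, "jaw": 1}, {"tx": 0.9, "ty": -0.3, "tz": 0.0633, "turn": 0.2931, "jaw": 1}, {"tx": 0.9, "ty": -0.3, "tz": 0.0633, "turn": 0.2931, "jaw": 1}, {"tx": 0.9, "ty": -0.3, "tz": 0.0633, "turn": 0.2931, "jaw": 1}], "force": 50}}

```text
t: 1.0
tool_pos: [0.4261, -0.3888, 0.1993]
orientation: [-3.013, 0.888, 0.001]
force: [0.1, 0.4, 0.2]
opening: 0.0928
```

```bash
python3 - <<'E'
from plant import robot
from h import *
s=robot.read_state();print(s['t'],s['tool_pos'],yaw(s),s['force'])
print(rel(s['tool_pos'],yaw(s),[.508,-.340,.20],-33))
c=robot.get_calibration("wrist");p,d=robot.read_camera("wrist");cv2.imwrite("pics/w1.png",p);np.save("pics/w1.npy",d)
print(c)
E
```

```text
1.0 [ 0.42613533 -0.38880702  0.19930941] -32.84619051641723 [0.12248593 0.37655212 0.15672578]
(array([ 0.141 , -0.2847, -0.0023]), np.float64(0.0009))
{'fx': 297.3186396354542, 'fy': 297.3186396354542, 'cx': 255.4412460815566, 'cy': 192.38659082919617, 'eye': array([ 0.48864756, -0.42899794,  0.36515813]), 'attitude': array([ 1.43205378, -2.62419489, -0.35994839])}
```

View pics/w1.png

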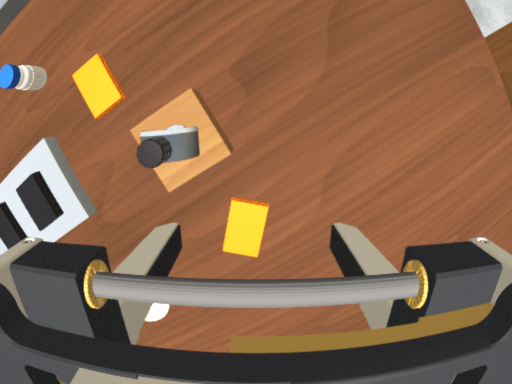

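```bash
cat >> h.py <<'E'
def fcloud(d,c):
    v,u=np.mgrid[:d.shape[0],:d.shape[1]]
    x=(u-c['cx'])/c['fx'];y=(v-c['cy'])/c['fy'];r=np.hypot(x,y)+1e-9
    # depth along the axis
    k=np.tan(r)/r
    P=np.stack([x*k*d,y*k*d,d],-1)
    return P@R.from_rotvec(c['attitude']).as_matrix().T+c['eye']
E
python3 - <<'E'
from plant import robot
from h import *
c=robot.get_calibration("wrist");P=fcloud(np.load("pics/w1.npy"),c)
X,Y,Z=P[...,0],P[...,1],P[...,2]
g=(X>.44)&(X<.58)&(Y<-.27)&(Y>-.42)
for z0,z1 in [(.04,.05),(.06,.105),(.115,.135),(.135,.15)]:
    k=g&(Z>z0)&(Z<z1);q=P[k]
    if len(q): print(z0,z1,len(q),q.mean(0).round(4),q[:,2].max().round(4),[np.round(a,4) for a in cv2.minAreaRect(q[:,:2].astype(np.float32))])
E
```

```text
0.04 0.05 3695 [ 0.5071 -0.3492  0.045 ] 0.0491 [array([ 0.5086, -0.3415]), array([0.0861, 0.0855]), np.float64(87.6738)]
0.06 0.105 855 [ 0.502  -0.3579  0.0961] 0.105 [array([ 0.5095, -0.3434]), array([0.0564, 0.0303]), np.float64(58.2219)]
0.115 0.135 198 [ 0.5061 -0.3505  0.1244] 0.1346 [array([ 0.5069, -0.3478]), array([0.0113, 0.0243]), np.float64(76.6461)]
0.135 0.15 665 [ 0.5081 -0.3427  0.1396] 0.1425 [array([ 0.5082, -0.3422]), array([0.0231, 0.0237]), np.float64(52.6707)]
```

```bash
python3 - <<'E'
from h import *
p=[.42613533,-.38880702,.19930941]
print(rel(p,-32.85,[.5082,-.3415,.1995],-32.3))
print(rel(p,-32.85,[.5082,-.3415,.110],-32.3))
E
```

```text
(array([ 0.1443, -0.2809, -0.0006]), -0.0031)
(array([ 0.1443, -0.2809,  0.2977]), -0.0031)
```

Request:
{"api": "drive_tool", "payload": {"steps": [{"tx": 0.1443, "ty": -0.281, "tz": 0, "turn": -0.003, "jaw": 1}, {"tx": 0.1443, "ty": -0.281, "tz": 0, "turn": -0.003, "jaw": 1}, {"tx": 0.1443, "ty": -0.281, "tz": 0, "turn": -0.003, "jaw": 1}, {"tx": 0.1443, "ty": -0.281, "tz": 0.1, "turn": -0.003, "jaw": 1}, {"tx": 0.1443, "ty": -0.281, "tz": 0.2, "turn": -0.003, "jaw": 1}, {"tx": 0.1443, "ty": -0.281, "tz": 0.27, "turn": -0.003, "jaw": 1}, {"tx": 0.1443, "ty": -0.281, "tz": 0.2977, "turn": -0.003, "jaw": 1}, {"tx": 0.1443, "ty": -0.281, "tz": 0.2977, "turn": -0.003, "jaw": 1}]}}

```text
t: 1.85
tool_pos: [0.5071, -0.342, 0.109]
orientation: [-3.015, 0.879, 0.004]
force: [-0.1, -0.8, -0.4]
opening: 0.093
```

```bash
python3 - <<'E'
from plant import robot
from h import *
s=robot.read_state();print(s['t'],s['tool_pos'],yaw(s),s['force'])
p,d=robot.read_camera("wrist");cv2.imwrite("pics/w2.png",p)
E
```

```text
1.85 [ 0.50710279 -0.34195119  0.10897539] -32.50337334276463 [-0.06725601 -0.7724339  -0.44630657]
```

View pics/w2.png

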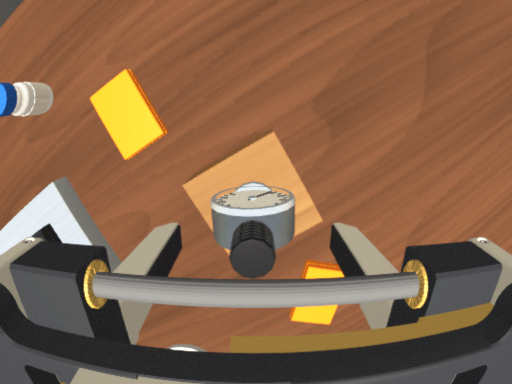

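Request:
{"api": "drive_tool", "payload": {"steps": [{"jaw": 0}, {"jaw": 0}, {"jaw": 0}, {"jaw": 0}, {"jaw": 0}, {"jaw": 0}, {"jaw": 0}, {"jaw": 0}], "force": 50}}

```text
schema error: expected keys jaw, tx, ty, tz, turn
```

```bash
python3 - <<'E'
from plant import robot
from h import *
s=robot.read_state();print(s['t'],s['tool_pos'],yaw(s),s['force'],s['opening'])
E
```

```text
1.9 [ 0.50806973 -0.34243919  0.11059249] -32.50262099822504 [-1.27924189  0.02114913  0.50246643] 0.09313783715703429
```

Request:
{"api": "drive_tool", "payload": {"steps": [{"jaw": 0, "tx": 0, "ty": 0, "tz": 0, "turn": 0}, {"jaw": 0, "tx": 0, "ty": 0, "tz": 0, "turn": 0}, {"jaw": 0, "tx": 0, "ty": 0, "tz": 0, "turn": 0}, {"jaw": 0, "tx": 0, "ty": 0, "tz": 0, "turn": 0}, {"jaw": 0, "tx": 0, "ty": 0, "tz": 0, "turn": 0}, {"jaw": 0, "tx": 0, "ty": 0, "tz": 0, "turn": 0}, {"jaw": 0, "tx": 0, "ty": 0, "tz": 0, "turn": 0}, {"jaw": 0, "tx": 0, "ty": 0, "tz": 0, "turn": 0}], "force": 50}}

```text
t: 2.7
tool_pos: [0.5087, -0.3415, 0.1102]
orientation: [-3.016, 0.878, 0.0]
force: [-0.5, -0.7, 0.0]
opening: 0.0336
```

```bash
python3 - <<'E'
from plant import robot
from h import *
s=robot.read_state();print(s['t'],s['tool_pos'],yaw(s),s['force'],s['opening'])
E
```

```text
2.7 [ 0.50871147 -0.34153154  0.11024918] -32.45941429612902 [-0.46154352 -0.74153694  0.04307123] 0.03361718313675328
```

Still closing.

Request:
{"api": "drive_tool", "payload": {"steps": [{"jaw": 0, "tx": 0, "ty": 0, "tz": 0, "turn": 0}, {"jaw": 0, "tx": 0, "ty": 0, "tz": 0, "turn": 0}, {"jaw": 0, "tx": 0, "ty": 0, "tz": 0, "turn": 0}, {"jaw": 0, "tx": 0, "ty": 0, "tz": 0, "turn": 0}, {"jaw": 0, "tx": 0, "ty": 0, "tz": 0, "turn": 0}]}}

```text
t: 3.2
tool_pos: [0.5087, -0.3415, 0.1103]
orientation: [-3.016, 0.878, 0.0]
force: [0.4, 0.2, -0.1]
opening: 0.023
```

```bash
python3 - <<'E'
from plant import robot
from h import *
s=robot.read_state();print(s['t'],s['tool_pos'],yaw(s),s['force'],s['opening'])
# lift rows and transfer
E
```

```text
3.2 [ 0.50873768 -0.34150195  0.11025219] -32.46025655705538 [ 0.35735168  0.21697115 -0.10774948] 0.02301491297910476
```

Request:
{"api": "drive_tool", "payload": {"steps": [{"jaw": 0, "tx": 0, "ty": 0, "tz": -0.03, "turn": 0}, {"jaw": 0, "tx": 0, "ty": 0, "tz": -0.08, "turn": 0}, {"jaw": 0, "tx": 0, "ty": 0, "tz": -0.15, "turn": 0}, {"jaw": 0, "tx": 0, "ty": 0, "tz": -0.23, "turn": 0}, {"jaw": 0, "tx": 0, "ty": 0, "tz": -0.27, "turn": 0}, {"jaw": 0, "tx": 0, "ty": 0, "tz": -0.28, "turn": 0}, {"jaw": 0, "tx": 0, "ty": 0, "tz": -0.28, "turn": 0}, {"jaw": 0, "tx": 0, "ty": 0, "tz": -0.28, "turn": 0}]}}

```text
t: 4.0
tool_pos: [0.5081, -0.3412, 0.193]
orientation: [-3.016, 0.878, 0.003]
force: [0.2, 0.2, -3.8]
opening: 0.0232
```

```bash
python3 - <<'E'
from plant import robot
from h import *
s=robot.read_state();print(s['t'],s['tool_pos'],yaw(s),s['force'],s['opening'])
c=robot.get_calibration("wrist");p,d=robot.read_camera("wrist");cv2.imwrite("pics/w3.png",p);np.save("pics/w3.npy",d)
P=fcloud(d,c)
cv2.imwrite("pics/w3z.png",cv2.resize(p[130:300,170:340],None,fx=4,fy=4,interpolation=2))
I=p;X,Y,Z=P[...,0],P[...,1],P[...,2]
for n,y0 in [("c",-.112),("b",-.011),("a",.088)]:
    k=(abs(X-.575)<.06)&(abs(Y-y0)<.04)&(Z>.036)&(Z<.06)
    if k.sum()>100: print(n,k.sum(),np.median(Z[k]),[np.round(a,4) for a in cv2.minAreaRect(P[k][:,:2].astype(np.float32))])
print(rel(s['tool_pos'],yaw(s),[.568,-.1125,.18],yaw(s)))
E
```

```text
4.0 [ 0.50814181 -0.34118174  0.19295032] -32.46540250819059 [ 0.1843984   0.18917444 -3.81927541] 0.023206304732079512
c 1665 0.04656272768619907 [array([ 0.5676, -0.1146]), array([0.0487, 0.0726]), np.float64(87.085)]
b 250 0.04249808307452782 [array([ 0.5822, -0.0287]), array([0.0639, 0.0171]), np.float64(0.4083)]
(array([-0.2408, -0.7502,  0.0432]), np.float64(-0.0))
```

View pics/w3z.png

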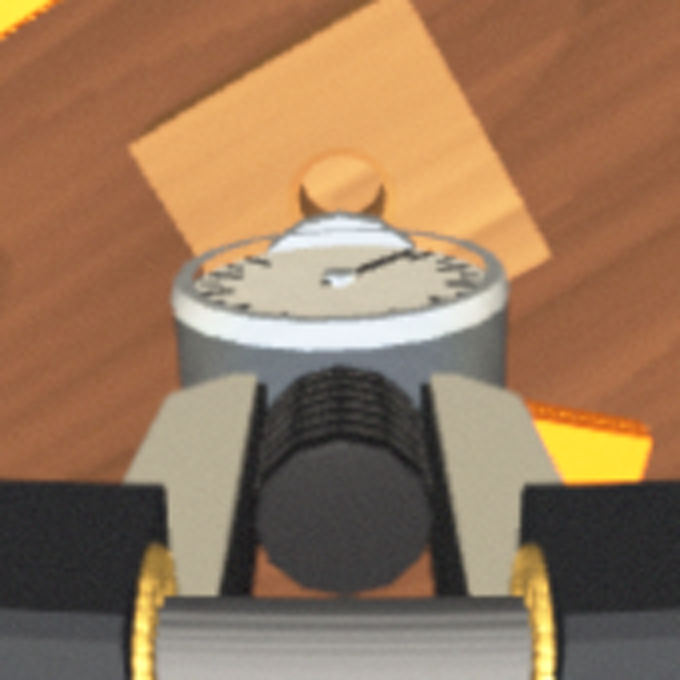

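Request:
{"api": "drive_tool", "payload": {"steps": [{"jaw": 0, "tx": -0.05, "ty": -0.15, "tz": 0, "turn": 0}, {"jaw": 0, "tx": -0.1, "ty": -0.3, "tz": 0, "turn": 0}, {"jaw": 0, "tx": -0.15, "ty": -0.46, "tz": 0, "turn": 0}, {"jaw": 0, "tx": -0.2, "ty": -0.62, "tz": 0, "turn": 0}, {"jaw": 0, "tx": -0.23, "ty": -0.72, "tz": 0, "turn": 0}, {"jaw": 0, "tx": -0.24, "ty": -0.75, "tz": 0.02, "turn": 0}, {"jaw": 0, "tx": -0.24, "ty": -0.75, "tz": 0.08, "turn": 0}, {"jaw": 0, "tx": -0.24, "ty": -0.75, "tz": 0.12, "turn": 0}, {"jaw": 0, "tx": -0.24, "ty": -0.75, "tz": 0.13, "turn": 0}, {"jaw": 0, "tx": -0.24, "ty": -0.75, "tz": 0.13, "turn": 0}, {"jaw": 0, "tx": -0.24, "ty": -0.75, "tz": 0.13, "turn": 0}]}}

```text
t: 5.15
tool_pos: [0.5689, -0.1138, 0.1558]
orientation: [3.016, -0.88, 0.001]
force: [-0.2, -0.3, -2.9]
opening: 0.0234
```

```bash
cat > st.py <<'E'
from plant import robot
from h import *
s=robot.read_state();print(s['t'],s['tool_pos'].round(4),yaw(s),s['force'].round(2),s['opening'])
E
cat > look.py <<'E'
import sys
from st import *
c=robot.get_calibration("wrist");p,d=robot.read_camera("wrist");n=sys.argv[1]
cv2.imwrite(f"pics/{n}.png",p);np.save(f"pics/{n}.npy",d)
cv2.imwrite(f"pics/{n}z.png",cv2.resize(p[130:300,170:340],None,fx=4,fy=4,interpolation=2))
P=fcloud(d,c)
X,Y,Z=P[...,0],P[...,1],P[...,2]
for n,y0 in [("c",-.112),("b",-.011),("a",.088)]:
    k=(abs(X-.575)<.06)&(abs(Y-y0)<.04)&(Z>.036)&(Z<.06)
    if k.sum()>100: print(n,k.sum(),np.median(Z[k]),[np.round(a,4) for a in cv2.minAreaRect(P[k][:,:2].astype(np.float32))])
E
python3 look.py w4
```

```text
5.15 [ 0.5689 -0.1138  0.1558] -32.52100217688113 [-0.2  -0.28 -2.91] 0.02339756965629747
c 1758 0.04669102262499861 [array([ 0.5755, -0.1143]), array([0.0475, 0.0579]), np.float64(86.8265)]
b 2355 0.043796995769577685 [array([ 0.5798, -0.0126]), array([0.048 , 0.0689]), np.float64(89.9614)]
a 820 0.04960315134377605 [array([0.5981, 0.0876]), array([0.0307, 0.0486]), np.float64(0.8575)]
```

View pics/w4.png

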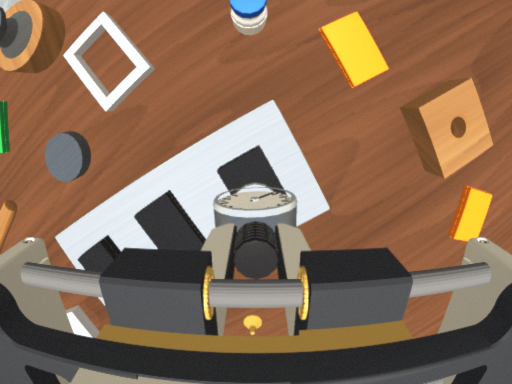

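Request:
{"api": "drive_tool", "payload": {"steps": [{"jaw": 0, "tx": 0, "ty": 0, "tz": 0.025, "turn": 0}, {"jaw": 0, "tx": 0, "ty": 0, "tz": 0.043, "turn": 0}, {"jaw": 0, "tx": 0, "ty": 0, "tz": 0.045, "turn": 0}, {"jaw": 0, "tx": 0, "ty": 0, "tz": 0.045, "turn": 0}, {"jaw": 0, "tx": 0, "ty": 0, "tz": 0.045, "turn": 0}]}}

```text
t: 5.7
tool_pos: [0.5688, -0.1131, 0.1419]
orientation: [3.016, -0.878, 0.0]
force: [-0.6, -0.3, -3.5]
opening: 0.0233
```

```bash
python3 st.py
```

```text
5.7 [ 0.5688 -0.1131  0.1419] -32.45829389684273 [-0.55 -0.27 -3.46] 0.023303977503294257
```

Request:
{"api": "drive_tool", "payload": {"steps": [{"jaw": 0, "tx": 0, "ty": 0, "tz": 0.003, "turn": 0}, {"jaw": 0, "tx": 0, "ty": 0, "tz": 0.006, "turn": 0}, {"jaw": 0, "tx": 0, "ty": 0, "tz": 0.006, "turn": 0}]}}

```text
t: 6.0
tool_pos: [0.5689, -0.1131, 0.1402]
orientation: [-3.016, 0.878, -0.001]
force: [-0.3, -0.1, -1.5]
opening: 0.0231
```

Request:
{"api": "drive_tool", "payload": {"steps": [{"jaw": 0, "tx": 0, "ty": 0, "tz": 0.002, "turn": 0}, {"jaw": 0, "tx": 0, "ty": 0, "tz": 0.002, "turn": 0}]}}

```text
t: 6.2
tool_pos: [0.5689, -0.1131, 0.1397]
orientation: [-3.016, 0.878, -0.001]
force: [-0.5, 0.6, -0.8]
opening: 0.0229
```

Request:
{"api": "drive_tool", "payload": {"steps": [{"jaw": 0, "tx": 0, "ty": 0, "tz": 0.002, "turn": 0}, {"jaw": 0, "tx": 0, "ty": 0, "tz": 0.002, "turn": 0}]}}

```text
t: 6.4
tool_pos: [0.569, -0.1132, 0.1391]
orientation: [-3.016, 0.878, -0.001]
force: [-0.3, -0.2, -0.4]
opening: 0.023
```

Request:
{"api": "drive_tool", "payload": {"steps": [{"jaw": 0, "tx": 0, "ty": 0, "tz": 0.0015, "turn": 0}, {"jaw": 0, "tx": 0, "ty": 0, "tz": 0.0015, "turn": 0}]}}

```text
t: 6.6
tool_pos: [0.569, -0.1131, 0.1387]
orientation: [-3.016, 0.878, -0.001]
force: [-0.2, 0.0, 1.0]
opening: 0.0233
```

Request:
{"api": "drive_tool", "payload": {"steps": [{"jaw": 0, "tx": 0, "ty": 0, "tz": 0.0015, "turn": 0}, {"jaw": 0, "tx": 0, "ty": 0, "tz": 0.0015, "turn": 0}]}}

```text
t: 6.8
tool_pos: [0.569, -0.1132, 0.1382]
orientation: [-3.016, 0.878, -0.001]
force: [-0.8, -0.4, 2.5]
opening: 0.0232
```

Request:
{"api": "drive_tool", "payload": {"steps": [{"jaw": 0, "tx": 0, "ty": 0, "tz": 0.001, "turn": 0}, {"jaw": 0, "tx": 0, "ty": 0, "tz": 0.001, "turn": 0}]}}

```text
t: 7.0
tool_pos: [0.5691, -0.1132, 0.1382]
orientation: [3.016, -0.878, 0.001]
force: [0.0, -0.4, 4.7]
opening: 0.0229
```

Request:
{"api": "drive_tool", "payload": {"steps": [{"jaw": 0, "tx": 0, "ty": 0, "tz": 0.0008, "turn": 0}, {"jaw": 0, "tx": 0, "ty": 0, "tz": 0.0008, "turn": 0}, {"jaw": 0, "tx": 0, "ty": 0, "tz": 0.0008, "turn": 0}]}}

```text
t: 7.3
tool_pos: [0.5692, -0.1133, 0.1382]
orientation: [3.016, -0.878, 0.002]
force: [-0.8, -0.1, 7.1]
opening: 0.0232
```

```bash
python3 look.py pc; sed -i '1,$s/^for n.*//' /dev/null; python3 st.py
```

```text
7.3 [ 0.5692 -0.1133  0.1382] -32.461400163893984 [-0.84 -0.1   7.11] 0.023190940757898744
c 1724 0.046675562083985905 [array([ 0.5684, -0.1138]), array([0.0476, 0.0721]), np.float64(86.8822)]
b 2214 0.04375369287411862 [array([ 0.5818, -0.0125]), array([0.0654, 0.0479]), np.float64(0.681)]
a 702 0.04945674719608062 [array([0.5815, 0.0867]), array([0.0644, 0.0492]), np.float64(1.8908)]
7.35 [ 0.5692 -0.1133  0.1382] -32.4623779159272 [-1.09  0.59  7.53] 0.023039606903245906sed: couldn't edit /dev/null: not a regular file
```

View pics/pcz.png

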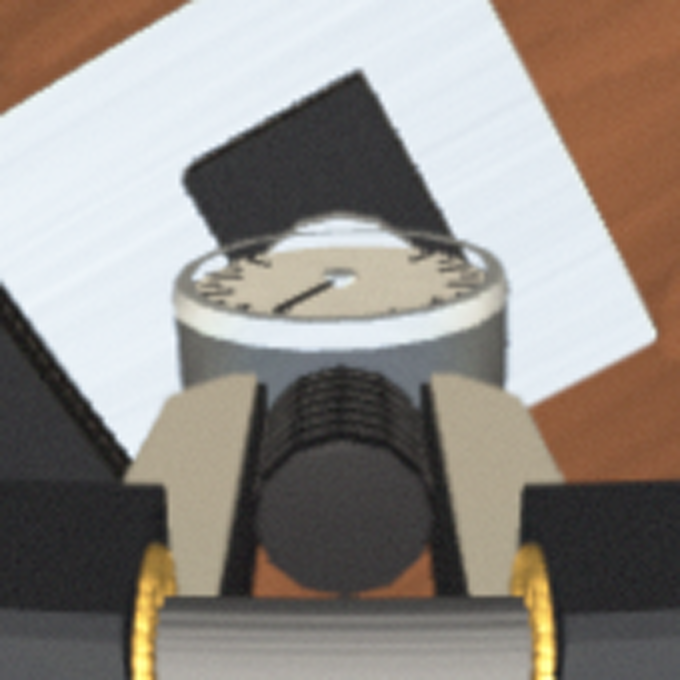

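Request:
{"api": "drive_tool", "payload": {"steps": [{"jaw": 0, "tx": 0, "ty": 0, "tz": 0, "turn": 0}, {"jaw": 0, "tx": 0, "ty": 0, "tz": 0, "turn": 0}, {"jaw": 0, "tx": 0, "ty": 0, "tz": 0, "turn": 0}, {"jaw": 0, "tx": 0, "ty": 0, "tz": 0, "turn": 0}]}}

```text
t: 7.75
tool_pos: [0.5692, -0.1133, 0.1382]
orientation: [3.016, -0.878, 0.002]
force: [-0.2, 1.1, 6.1]
opening: 0.0233
```

```bash
python3 - <<'E'
from h import *
# from C press TCP to B / A centre
for t in ([.5795,-.012,.138],[.578,.087,.138]): print(rel([.5692,-.1133,.138],-32.46,t,-32.46))
E
```

```text
(array([-0.1523, -0.3033,  0.    ]), -0.0)
(array([-0.3336, -0.5791,  0.    ]), -0.0)
```

Request:
{"api": "drive_tool", "payload": {"steps": [{"jaw": 0, "tx": 0, "ty": 0, "tz": -0.02, "turn": 0}, {"jaw": 0, "tx": 0, "ty": 0, "tz": -0.08, "turn": 0}, {"jaw": 0, "tx": -0.05, "ty": -0.1, "tz": -0.1, "turn": 0}, {"jaw": 0, "tx": -0.12, "ty": -0.24, "tz": -0.1, "turn": 0}, {"jaw": 0, "tx": -0.152, "ty": -0.303, "tz": -0.1, "turn": 0}, {"jaw": 0, "tx": -0.152, "ty": -0.303, "tz": -0.1, "turn": 0}, {"jaw": 0, "tx": -0.152, "ty": -0.303, "tz": -0.06, "turn": 0}, {"jaw": 0, "tx": -0.152, "ty": -0.303, "tz": -0.02, "turn": 0}, {"jaw": 0, "tx": -0.152, "ty": -0.303, "tz": -0.008, "turn": 0}, {"jaw": 0, "tx": -0.152, "ty": -0.303, "tz": -0.008, "turn": 0}, {"jaw": 0, "tx": -0.152, "ty": -0.303, "tz": -0.008, "turn": 0}]}}

```text
t: 8.85
tool_pos: [0.5789, -0.0126, 0.1395]
orientation: [3.016, -0.88, -0.001]
force: [-0.4, 0.0, -2.6]
opening: 0.0233
```

```bash
python3 st.py
```

```text
8.85 [ 0.5789 -0.0126  0.1395] -32.517512803891755 [-0.43  0.   -2.62] 0.023303836229421334
```

Request:
{"api": "drive_tool", "payload": {"steps": [{"jaw": 0, "tx": 0, "ty": 0, "tz": 0.005, "turn": 0}, {"jaw": 0, "tx": 0, "ty": 0, "tz": 0.01, "turn": 0}, {"jaw": 0, "tx": 0, "ty": 0, "tz": 0.01, "turn": 0}]}}

```text
t: 9.15
tool_pos: [0.5793, -0.012, 0.137]
orientation: [-3.016, 0.878, -0.001]
force: [0.6, -0.7, -1.6]
opening: 0.0234
```

Request:
{"api": "drive_tool", "payload": {"steps": [{"jaw": 0, "tx": 0, "ty": 0, "tz": 0.0015, "turn": 0}, {"jaw": 0, "tx": 0, "ty": 0, "tz": 0.0015, "turn": 0}]}}

```text
t: 9.35
tool_pos: [0.5793, -0.012, 0.1366]
orientation: [-3.016, 0.878, -0.001]
force: [0.5, -0.0, -1.8]
opening: 0.0231
```

Request:
{"api": "drive_tool", "payload": {"steps": [{"jaw": 0, "tx": 0, "ty": 0, "tz": 0.0015, "turn": 0}, {"jaw": 0, "tx": 0, "ty": 0, "tz": 0.0015, "turn": 0}]}}

```text
t: 9.55
tool_pos: [0.5792, -0.012, 0.1361]
orientation: [-3.016, 0.878, -0.001]
force: [0.1, -0.6, -1.0]
opening: 0.0231
```

Request:
{"api": "drive_tool", "payload": {"steps": [{"jaw": 0, "tx": 0, "ty": 0, "tz": 0.0015, "turn": 0}, {"jaw": 0, "tx": 0, "ty": 0, "tz": 0.0015, "turn": 0}]}}

```text
t: 9.75
tool_pos: [0.5793, -0.012, 0.1356]
orientation: [-3.016, 0.878, -0.001]
force: [0.1, -0.7, -0.5]
opening: 0.0231
```

Request:
{"api": "drive_tool", "payload": {"steps": [{"jaw": 0, "tx": 0, "ty": 0, "tz": 0.0012, "turn": 0}, {"jaw": 0, "tx": 0, "ty": 0, "tz": 0.0012, "turn": 0}]}}

```text
t: 9.95
tool_pos: [0.5792, -0.0119, 0.1353]
orientation: [-3.016, 0.878, -0.001]
force: [0.4, -0.1, -0.3]
opening: 0.0232
```

Request:
{"api": "drive_tool", "payload": {"steps": [{"jaw": 0, "tx": 0, "ty": 0, "tz": 0.0012, "turn": 0}, {"jaw": 0, "tx": 0, "ty": 0, "tz": 0.0012, "turn": 0}]}}

```text
t: 10.15
tool_pos: [0.5794, -0.012, 0.1352]
orientation: [-3.016, 0.878, -0.001]
force: [-0.4, -0.1, 1.1]
opening: 0.0234
```

Request:
{"api": "drive_tool", "payload": {"steps": [{"jaw": 0, "tx": 0, "ty": 0, "tz": 0.0012, "turn": 0}, {"jaw": 0, "tx": 0, "ty": 0, "tz": 0.0012, "turn": 0}]}}

```text
t: 10.35
tool_pos: [0.5795, -0.012, 0.1352]
orientation: [-3.016, 0.878, -0.002]
force: [0.1, -0.3, 5.4]
opening: 0.0234
```

Request:
{"api": "drive_tool", "payload": {"steps": [{"jaw": 0, "tx": 0, "ty": 0, "tz": 0.0012, "turn": 0}, {"jaw": 0, "tx": 0, "ty": 0, "tz": 0.0012, "turn": 0}, {"jaw": 0, "tx": 0, "ty": 0, "tz": 0.0012, "turn": 0}]}}

```text
t: 10.65
tool_pos: [0.5797, -0.0121, 0.1352]
orientation: [-3.016, 0.878, -0.002]
force: [-0.3, -0.1, 7.9]
opening: 0.0233
```

```bash
python3 st.py
```

```text
10.65 [ 0.5797 -0.0121  0.1352] -32.466320070815755 [-0.32 -0.06  7.93] 0.02326554295204601
```

Request:
{"api": "drive_tool", "payload": {"steps": [{"jaw": 0, "tx": 0, "ty": 0, "tz": -0.0002, "turn": 0}, {"jaw": 0, "tx": 0, "ty": 0, "tz": -0.0002, "turn": 0}, {"jaw": 0, "tx": 0, "ty": 0, "tz": -0.0002, "turn": 0}, {"jaw": 0, "tx": 0, "ty": 0, "tz": -0.0002, "turn": 0}]}}

```text
t: 11.05
tool_pos: [0.5796, -0.012, 0.1352]
orientation: [-3.016, 0.878, -0.002]
force: [-0.8, -0.6, 6.7]
opening: 0.0234
```

```bash
python3 look.py pb
```

```text
11.05 [ 0.5796 -0.012   0.1352] -32.46405847457248 [-0.8  -0.61  6.7 ] 0.02338795587921994
c 4012 0.04670844265204274 [array([ 0.5682, -0.1135]), array([0.0477, 0.0731]), np.float64(86.5087)]
b 1643 0.043768784604548305 [array([ 0.5788, -0.0121]), array([0.0719, 0.0476]), np.float64(0.0795)]
a 1755 0.0496407750855144 [array([0.587 , 0.0879]), array([0.0531, 0.0481]), np.float64(0.4858)]
```

View pics/pbz.png

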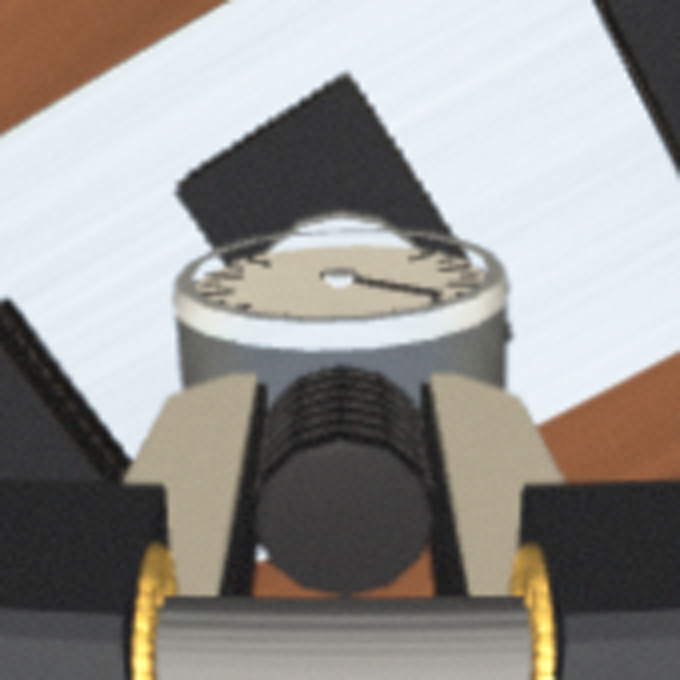

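```bash
python3 - <<'E'
from h import *
print(rel([.5793,-.012,.1341],-32.46,[.5085,-.3415,.190],-32.46))
E
```

```text
(array([ 0.3904,  1.0534, -0.1863]), -0.0)
```

Request:
{"api": "drive_tool", "payload": {"steps": [{"jaw": 0, "tx": 0, "ty": 0, "tz": -0.02, "turn": 0}, {"jaw": 0, "tx": 0, "ty": 0, "tz": -0.08, "turn": 0}, {"jaw": 0, "tx": 0, "ty": 0, "tz": -0.16, "turn": 0}, {"jaw": 0, "tx": 0, "ty": 0, "tz": -0.19, "turn": 0}, {"jaw": 0, "tx": 0, "ty": 0, "tz": -0.19, "turn": 0}]}}

```text
t: 11.6
tool_pos: [0.5799, -0.0119, 0.1924]
orientation: [-3.016, 0.878, -0.004]
force: [0.5, -0.0, -3.3]
opening: 0.0231
```

```bash
python3 st.py;python3 - <<'E'
from st import *
print(rel(s['tool_pos'],yaw(s),[.5085,-.3415,.19],-32.46))
E
```

```text
11.6 [ 0.5799 -0.0119  0.1924] -32.45630868163203 [ 0.53 -0.   -3.33] 0.02314486400491985
11.6 [ 0.5799 -0.0119  0.1924] -32.45630868163203 [ 0.53 -0.   -3.33] 0.02314486400491985
(array([0.3888, 1.0547, 0.008 ]), np.float64(0.0))
```

Request:
{"api": "drive_tool", "payload": {"steps": [{"jaw": 0, "tx": 0.05, "ty": 0.13, "tz": 0, "turn": 0}, {"jaw": 0, "tx": 0.1, "ty": 0.28, "tz": 0, "turn": 0}, {"jaw": 0, "tx": 0.16, "ty": 0.43, "tz": 0, "turn": 0}, {"jaw": 0, "tx": 0.21, "ty": 0.58, "tz": 0, "turn": 0}, {"jaw": 0, "tx": 0.27, "ty": 0.73, "tz": 0, "turn": 0}, {"jaw": 0, "tx": 0.32, "ty": 0.87, "tz": 0, "turn": 0}, {"jaw": 0, "tx": 0.36, "ty": 0.96, "tz": 0, "turn": 0}, {"jaw": 0, "tx": 0.36, "ty": 0.98, "tz": 0, "turn": 0}, {"jaw": 0, "tx": 0.36, "ty": 0.98, "tz": 0, "turn": 0}]}}

```text
t: 12.5
tool_pos: [0.5112, -0.3182, 0.1892]
orientation: [-3.014, 0.881, 0.004]
force: [-1.2, 0.6, -3.8]
opening: 0.0231
```

```bash
python3 - <<'E'
from st import *
print(rel(s['tool_pos'],yaw(s),[.5085,-.3415,.15],-32.46))
E
```

```text
12.5 [ 0.5112 -0.3182  0.1892] -32.57910170530308 [-1.18  0.57 -3.81] 0.023125603370353336
(array([0.0342, 0.0701, 0.1306]), np.float64(-0.0007))
```

Request:
{"api": "drive_tool", "payload": {"steps": [{"jaw": 0, "tx": 0.029, "ty": 0.0745, "tz": 0, "turn": 0}, {"jaw": 0, "tx": 0.029, "ty": 0.0745, "tz": 0.05, "turn": 0}, {"jaw": 0, "tx": 0.029, "ty": 0.0745, "tz": 0.11, "turn": 0}, {"jaw": 0, "tx": 0.029, "ty": 0.0745, "tz": 0.14, "turn": 0}, {"jaw": 0, "tx": 0.029, "ty": 0.0745, "tz": 0.14, "turn": 0}, {"jaw": 0, "tx": 0.029, "ty": 0.0745, "tz": 0.14, "turn": 0}, {"jaw": 0, "tx": 0.029, "ty": 0.0745, "tz": 0.14, "turn": 0}]}}

```text
t: 13.2
tool_pos: [0.5084, -0.3414, 0.1501]
orientation: [3.016, -0.877, 0.002]
force: [-0.4, -0.6, -3.0]
opening: 0.0233
```

```bash
python3 look.py r1
```

```text
13.2 [ 0.5084 -0.3414  0.1501] -32.42760385620599 [-0.4  -0.64 -3.03] 0.02330227693610201
c 1719 0.0464742820269034 [array([ 0.5678, -0.1143]), array([0.0501, 0.0729]), np.float64(86.2877)]
```

View pics/r1z.png

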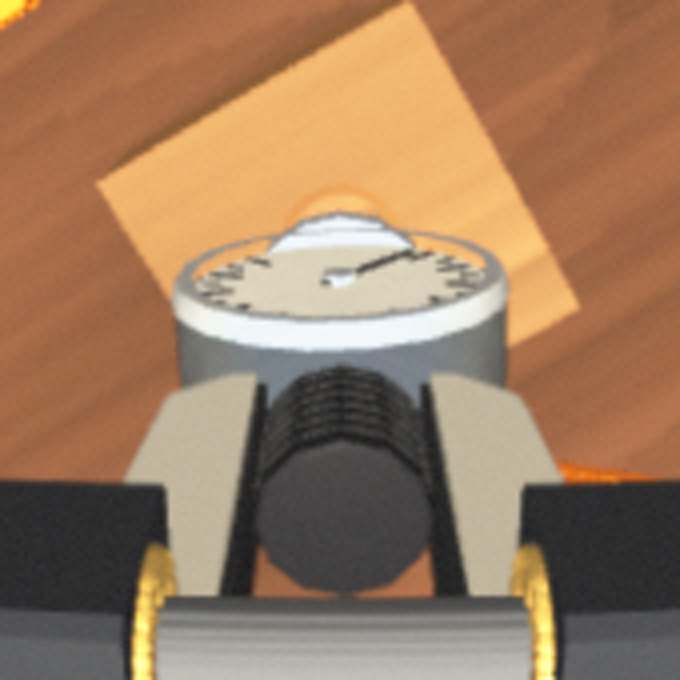

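Request:
{"api": "drive_tool", "payload": {"steps": [{"jaw": 0, "tx": 0, "ty": 0, "tz": 0.02, "turn": 0}, {"jaw": 0, "tx": 0, "ty": 0, "tz": 0.04, "turn": 0}, {"jaw": 0, "tx": 0, "ty": 0, "tz": 0.055, "turn": 0}, {"jaw": 0, "tx": 0, "ty": 0, "tz": 0.07, "turn": 0}, {"jaw": 0, "tx": 0, "ty": 0, "tz": 0.085, "turn": 0}, {"jaw": 0, "tx": 0, "ty": 0, "tz": 0.1, "turn": 0}, {"jaw": 0, "tx": 0, "ty": 0, "tz": 0.115, "turn": 0}, {"jaw": 0, "tx": 0, "ty": 0, "tz": 0.123, "turn": 0}, {"jaw": 0, "tx": 0, "ty": 0, "tz": 0.125, "turn": 0}, {"jaw": 0, "tx": 0, "ty": 0, "tz": 0.125, "turn": 0}]}}

```text
t: 14.25
tool_pos: [0.5078, -0.3415, 0.1116]
orientation: [3.016, -0.878, 0.0]
force: [0.3, 0.3, -3.1]
opening: 0.0233
```

Request:
{"api": "drive_tool", "payload": {"steps": [{"jaw": 0, "tx": 0, "ty": 0, "tz": 0.002, "turn": 0}, {"jaw": 0, "tx": 0, "ty": 0, "tz": 0.004, "turn": 0}, {"jaw": 0, "tx": 0, "ty": 0, "tz": 0.005, "turn": 0}, {"jaw": 0, "tx": 0, "ty": 0, "tz": 0.005, "turn": 0}]}}

```text
t: 14.65
tool_pos: [0.5078, -0.3416, 0.1103]
orientation: [3.016, -0.878, 0.0]
force: [-0.6, -0.9, -2.6]
opening: 0.0235
```

Request:
{"api": "drive_tool", "payload": {"steps": [{"jaw": 0, "tx": 0, "ty": 0, "tz": 0.0015, "turn": 0}, {"jaw": 0, "tx": 0, "ty": 0, "tz": 0.0015, "turn": 0}]}}

```text
t: 14.85
tool_pos: [0.508, -0.3416, 0.1102]
orientation: [3.016, -0.878, 0.001]
force: [-1.1, 0.4, 1.8]
opening: 0.0229
```

```bash
python3 st.py
```

```text
14.85 [ 0.508  -0.3416  0.1102] -32.461314051191515 [-1.13  0.41  1.76] 0.022870377738861747
```

Request:
{"api": "drive_tool", "payload": {"steps": [{"jaw": 0, "tx": 0, "ty": 0, "tz": -0.001, "turn": 0}, {"jaw": 0.7, "tx": 0, "ty": 0, "tz": -0.001, "turn": 0}, {"jaw": 0.7, "tx": 0, "ty": 0, "tz": -0.001, "turn": 0}, {"jaw": 0.7, "tx": 0, "ty": 0, "tz": -0.001, "turn": 0}, {"jaw": 0.7, "tx": 0, "ty": 0, "tz": -0.001, "turn": 0}, {"jaw": 0.7, "tx": 0, "ty": 0, "tz": -0.001, "turn": 0}, {"jaw": 0.7, "tx": 0, "ty": 0, "tz": -0.001, "turn": 0}]}}

```text
t: 15.55
tool_pos: [0.5077, -0.3415, 0.1099]
orientation: [-3.016, 0.878, 0.0]
force: [-0.6, -0.0, 0.1]
opening: 0.0638
```

```bash
python3 look.py r2
```

```text
15.55 [ 0.5077 -0.3415  0.1099] -32.46073786508541 [-0.62 -0.05  0.12] 0.06381412044599458
c 423 0.045808433594622666 [array([ 0.5857, -0.1308]), array([0.034 , 0.0184]), np.float64(0.2191)]
```

View pics/r2z.png

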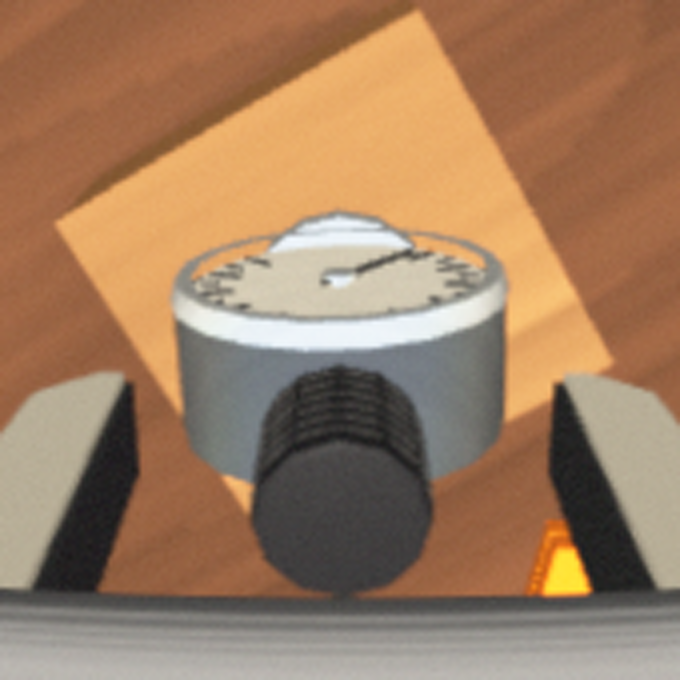

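Request:
{"api": "drive_tool", "payload": {"steps": [{"jaw": 0.75, "tx": 0, "ty": 0, "tz": -0.06, "turn": 0}, {"jaw": 0.75, "tx": 0, "ty": 0, "tz": -0.18, "turn": 0}, {"jaw": 0.75, "tx": 0, "ty": 0, "tz": -0.26, "turn": 0}, {"jaw": 0.75, "tx": -0.05, "ty": -0.13, "tz": -0.28, "turn": -0.03}, {"jaw": 0.75, "tx": -0.1, "ty": -0.28, "tz": -0.28, "turn": -0.08}, {"jaw": 0.75, "tx": -0.16, "ty": -0.43, "tz": -0.28, "turn": -0.12}, {"jaw": 0.75, "tx": -0.21, "ty": -0.58, "tz": -0.28, "turn": -0.16}, {"jaw": 0.75, "tx": -0.27, "ty": -0.73, "tz": -0.28, "turn": -0.18}, {"jaw": 0.75, "tx": -0.32, "ty": -0.87, "tz": -0.28, "turn": -0.18}, {"jaw": 0.75, "tx": -0.36, "ty": -0.95, "tz": -0.28, "turn": -0.18}, {"jaw": 0.75, "tx": -0.36, "ty": -0.95, "tz": -0.28, "turn": -0.18}, {"jaw": 0.75, "tx": -0.36, "ty": -0.95, "tz": -0.28, "turn": -0.18}]}}

```text
t: 16.8
tool_pos: [0.5696, -0.0427, 0.194]
orientation: [3.141, 0.001, 0.0]
force: [0.8, 0.7, -0.2]
opening: 0.0694
```

```bash
python3 look.py m1; python3 - <<'E'
from st import *
for z in (.19,.1,.0287): print(rel(s['tool_pos'],yaw(s),[.5785,-.012,z],0))
E
```

```text
16.8 [ 0.5696 -0.0427  0.194 ] 0.03123245217046238 [ 0.78  0.73 -0.18] 0.06942656848105999
c 2727 0.046737621694149134 [array([ 0.5682, -0.1137]), array([0.0479, 0.0725]), np.float64(87.9881)]
b 2760 0.0438530314261614 [array([ 0.5788, -0.0119]), array([0.0474, 0.0717]), np.float64(89.8374)]
a 2569 0.049704079771824616 [array([0.5774, 0.0877]), array([0.0726, 0.0478]), np.float64(0.5015)]
16.85 [ 0.5695 -0.0435  0.1939] -0.04430210471964624 [ 0.44 -1.13 -0.1 ] 0.07018689963948628
(array([ 0.0298, -0.1051,  0.0131]), np.float64(-0.0002))
(array([ 0.0298, -0.1051,  0.3131]), np.float64(-0.0002))
(array([ 0.0298, -0.1051,  0.5508]), np.float64(-0.0002))
```

View pics/m1.png

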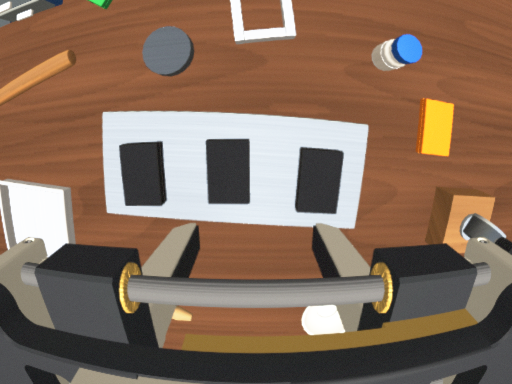

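Request:
{"api": "drive_tool", "payload": {"steps": [{"jaw": 0.75, "tx": 0.03, "ty": -0.105, "tz": 0.05, "turn": 0}, {"jaw": 0.75, "tx": 0.03, "ty": -0.105, "tz": 0.15, "turn": 0}, {"jaw": 0.75, "tx": 0.03, "ty": -0.105, "tz": 0.26, "turn": 0}, {"jaw": 0.75, "tx": 0.03, "ty": -0.105, "tz": 0.37, "turn": 0}, {"jaw": 0.75, "tx": 0.03, "ty": -0.105, "tz": 0.45, "turn": 0}, {"jaw": 0.75, "tx": 0.03, "ty": -0.105, "tz": 0.49, "turn": 0}, {"jaw": 0.75, "tx": 0.03, "ty": -0.105, "tz": 0.52, "turn": 0}, {"jaw": 0.75, "tx": 0.03, "ty": -0.105, "tz": 0.535, "turn": 0}, {"jaw": 0.75, "tx": 0.03, "ty": -0.105, "tz": 0.545, "turn": 0}, {"jaw": 0.75, "tx": 0.03, "ty": -0.105, "tz": 0.546, "turn": 0}, {"jaw": 0.75, "tx": 0.03, "ty": -0.105, "tz": 0.546, "turn": 0}]}}

```text
t: 17.95
tool_pos: [0.5793, -0.0116, 0.0311]
orientation: [3.141, -0.002, 0.002]
force: [-0.5, -0.2, -0.3]
opening: 0.0698
```

```bash
python3 st.py
```

```text
17.95 [ 0.5793 -0.0116  0.0311] -0.05813955208057538 [-0.47 -0.19 -0.25] 0.06980358767672451
```

Slightly lower, then close with moderate force.

Request:
{"api": "drive_tool", "payload": {"steps": [{"jaw": 0.75, "tx": 0, "ty": 0, "tz": 0.004, "turn": 0}, {"jaw": 0.75, "tx": 0, "ty": 0, "tz": 0.006, "turn": 0}, {"jaw": 0.3, "tx": 0, "ty": 0, "tz": 0.006, "turn": 0}, {"jaw": 0.3, "tx": 0, "ty": 0, "tz": 0.006, "turn": 0}, {"jaw": 0.3, "tx": 0, "ty": 0, "tz": 0.006, "turn": 0}, {"jaw": 0.3, "tx": 0, "ty": 0, "tz": 0.006, "turn": 0}, {"jaw": 0.3, "tx": 0, "ty": 0, "tz": 0.006, "turn": 0}, {"jaw": 0.3, "tx": 0, "ty": 0, "tz": 0.006, "turn": 0}], "force": 25}}

```text
t: 18.75
tool_pos: [0.5786, -0.0116, 0.0283]
orientation: [3.142, -0.002, -0.0]
force: [-1.0, 0.7, -0.0]
opening: 0.0467
```

Request:
{"api": "drive_tool", "payload": {"steps": [{"jaw": 0.3, "tx": 0, "ty": 0, "tz": -0.02, "turn": 0}, {"jaw": 0.3, "tx": 0, "ty": 0, "tz": -0.07, "turn": 0}, {"jaw": 0.3, "tx": 0, "ty": 0, "tz": -0.15, "turn": 0}, {"jaw": 0.3, "tx": 0, "ty": 0, "tz": -0.23, "turn": 0}, {"jaw": 0.3, "tx": 0, "ty": 0, "tz": -0.26, "turn": 0}, {"jaw": 0.3, "tx": 0, "ty": 0, "tz": -0.26, "turn": 0}]}}

```text
t: 19.35
tool_pos: [0.5803, -0.0117, 0.109]
orientation: [3.141, -0.002, 0.007]
force: [0.2, 0.5, -1.3]
opening: 0.0469
```

```bash
python3 look.py m2; python3 - <<'E'
from h import *
for n in ["top","side"]:
    P=np.load(f"pics/{n}P.npy");I=cv2.imread(f"pics/{n}0.png").astype(int)
    X,Y,Z=P[...,0],P[...,1],P[...,2]
    # tray: bright low-saturation pixels
    m=(X>.33)&(X<.6)&(Y>.18)&(Y<.42)&(Z<.035)&(I.min(-1)>150)
    N,l,st,ce=cv2.connectedComponentsWithStats(m.astype(np.uint8))
    i=1+np.argmax(st[1:,4]);q=P[l==i];w=q[q[:,2]>.018]
    print(n,[np.round(a,4) for a in cv2.minAreaRect(q[:,:2].astype(np.float32))],[np.round(a,4) for a in cv2.minAreaRect(w[:,:2].astype(np.float32))],np.percentile(q[:,2],[10,50,99]))
E
```

```text
19.35 [ 0.5803 -0.0117  0.109 ] -0.061147624894474666 [ 0.23  0.55 -1.3 ] 0.04686830158063269
c 3805 0.046670735056923235 [array([ 0.5697, -0.1133]), array([0.0482, 0.0697]), np.float64(87.5945)]
a 4460 0.04972895311704324 [array([0.5771, 0.0874]), array([0.0728, 0.048 ]), np.float64(1.3846)]
top [array([0.4713, 0.3091]), array([0.1584, 0.1963]), np.float64(83.9755)] [array([0.4693, 0.3039]), array([0.147 , 0.1862]), np.float64(83.5613)] [0.00054594 0.00345315 0.02722593]
side [array([0.4735, 0.296 ]), array([0.162, 0.191]), np.float64(83.5656)] [array([0.4716, 0.3037]), array([0.1472, 0.1854]), np.float64(83.3538)] [0.00149958 0.00357703 0.02675349]
```

View pics/m2.png

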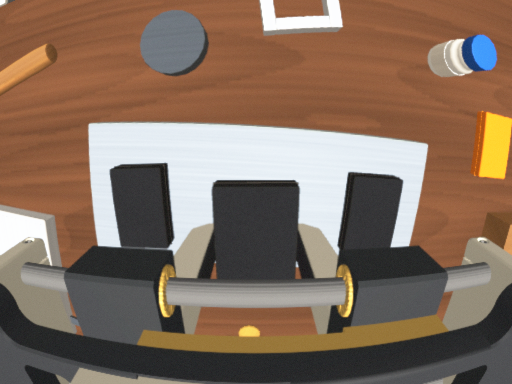

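Request:
{"api": "drive_tool", "payload": {"steps": [{"jaw": 0.3, "tx": -0.05, "ty": -0.13, "tz": 0, "turn": 0.01}, {"jaw": 0.3, "tx": -0.1, "ty": -0.27, "tz": 0, "turn": 0.036}, {"jaw": 0.3, "tx": -0.16, "ty": -0.41, "tz": 0, "turn": 0.036}, {"jaw": 0.3, "tx": -0.21, "ty": -0.55, "tz": 0, "turn": 0.036}, {"jaw": 0.3, "tx": -0.27, "ty": -0.69, "tz": 0, "turn": 0.036}, {"jaw": 0.3, "tx": -0.32, "ty": -0.83, "tz": 0, "turn": 0.036}, {"jaw": 0.3, "tx": -0.36, "ty": -0.94, "tz": 0, "turn": 0.036}, {"jaw": 0.3, "tx": -0.36, "ty": -0.98, "tz": 0, "turn": 0.036}, {"jaw": 0.3, "tx": -0.36, "ty": -0.98, "tz": 0, "turn": 0.036}, {"jaw": 0.3, "tx": -0.36, "ty": -0.98, "tz": 0, "turn": 0.036}]}}

```text
t: 20.4
tool_pos: [0.4708, 0.2815, 0.1053]
orientation: [3.135, -0.179, -0.002]
force: [-0.9, -0.6, -1.0]
opening: 0.0466
```

```bash
python3 look.py m3; python3 - <<'E'
from st import *
for z in (.06,.006): print(rel(s['tool_pos'],yaw(s),[.471,.304,z],-6.5))
E
```

```text
20.4 [0.4708 0.2815 0.1053] -6.533258427226273 [-0.89 -0.64 -1.  ] 0.04664212425850386
a 3632 0.049719648135304495 [array([0.5772, 0.0889]), array([0.073 , 0.0494]), np.float64(0.3628)]
20.45 [0.4711 0.2812 0.1056] -6.59369967052725 [ 0.24 -0.76 -0.69] 0.046765884319124366
(array([-0.0091, -0.0756,  0.1519]), np.float64(-0.0005))
(array([-0.0091, -0.0756,  0.3319]), np.float64(-0.0005))
```

View pics/m3.png

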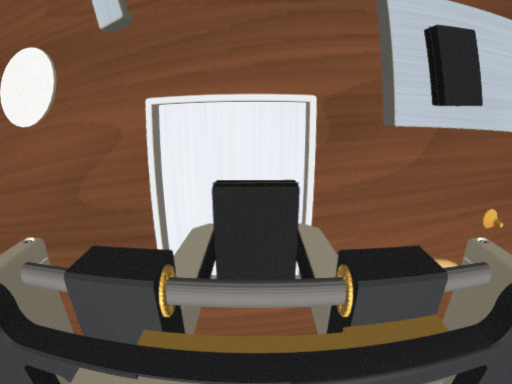

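Request:
{"api": "drive_tool", "payload": {"steps": [{"jaw": 0.3, "tx": -0.008, "ty": -0.075, "tz": 0, "turn": 0}, {"jaw": 0.3, "tx": -0.008, "ty": -0.075, "tz": 0.06, "turn": 0}, {"jaw": 0.3, "tx": -0.008, "ty": -0.075, "tz": 0.15, "turn": 0}, {"jaw": 0.3, "tx": -0.008, "ty": -0.075, "tz": 0.22, "turn": 0}, {"jaw": 0.3, "tx": -0.008, "ty": -0.075, "tz": 0.27, "turn": 0}, {"jaw": 0.3, "tx": -0.008, "ty": -0.075, "tz": 0.3, "turn": 0}, {"jaw": 0.3, "tx": -0.008, "ty": -0.075, "tz": 0.315, "turn": 0}, {"jaw": 0.3, "tx": -0.008, "ty": -0.075, "tz": 0.32, "turn": 0}, {"jaw": 0.3, "tx": -0.008, "ty": -0.075, "tz": 0.32, "turn": 0}, {"jaw": 0.3, "tx": -0.008, "ty": -0.075, "tz": 0.32, "turn": 0}]}}

```text
t: 21.45
tool_pos: [0.4718, 0.3056, 0.0113]
orientation: [-3.136, 0.179, -0.002]
force: [-0.0, 0.1, -1.0]
opening: 0.0467
```

```bash
python3 st.py
```

```text
21.45 [0.4718 0.3056 0.0113] -6.538086704583433 [-0.01  0.1  -1.03] 0.04673202265832462
```

Request:
{"api": "drive_tool", "payload": {"steps": [{"jaw": 0.3, "tx": 0, "ty": 0, "tz": 0.007, "turn": 0}, {"jaw": 0.3, "tx": 0, "ty": 0, "tz": 0.013, "turn": 0}, {"jaw": 0.3, "tx": 0, "ty": 0, "tz": 0.016, "turn": 0}, {"jaw": 0.3, "tx": 0, "ty": 0, "tz": 0.016, "turn": 0}]}}

```text
t: 21.85
tool_pos: [0.4709, 0.3051, 0.0053]
orientation: [3.136, -0.179, -0.001]
force: [-0.5, 0.3, -0.9]
opening: 0.0468
```

Request:
{"api": "drive_tool", "payload": {"steps": [{"jaw": 0.3, "tx": 0, "ty": 0, "tz": 0.003, "turn": 0}, {"jaw": 0.3, "tx": 0, "ty": 0, "tz": 0.003, "turn": 0}]}}

```text
t: 22.05
tool_pos: [0.4712, 0.3052, 0.0049]
orientation: [-3.136, 0.179, -0.0]
force: [-0.8, -0.6, 1.3]
opening: 0.0466
```

Request:
{"api": "drive_tool", "payload": {"steps": [{"jaw": 0.3, "tx": 0, "ty": 0, "tz": 0.002, "turn": 0}, {"jaw": 0.3, "tx": 0, "ty": 0, "tz": 0.002, "turn": 0}]}}

```text
t: 22.25
tool_pos: [0.4712, 0.3052, 0.0048]
orientation: [3.136, -0.179, 0.0]
force: [-4.1, -2.2, 7.8]
opening: 0.0472
```

Seated on the floor; ease off, release and retreat.

Request:
{"api": "drive_tool", "payload": {"steps": [{"jaw": 0.3, "tx": 0, "ty": 0, "tz": -0.003, "turn": 0}, {"jaw": 0.62, "tx": 0, "ty": 0, "tz": -0.003, "turn": 0}, {"jaw": 0.62, "tx": 0, "ty": 0, "tz": -0.003, "turn": 0}, {"jaw": 0.62, "tx": 0, "ty": 0, "tz": -0.003, "turn": 0}, {"jaw": 0.62, "tx": 0, "ty": 0, "tz": -0.05, "turn": 0}, {"jaw": 0.62, "tx": 0, "ty": 0, "tz": -0.15, "turn": 0}, {"jaw": 0.62, "tx": 0, "ty": 0, "tz": -0.3, "turn": 0}, {"jaw": 0.62, "tx": 0, "ty": 0, "tz": -0.45, "turn": 0}, {"jaw": 0.62, "tx": -0.15, "ty": 0, "tz": -0.6, "turn": 0}, {"jaw": 0.62, "tx": -0.2, "ty": 0, "tz": -0.65, "turn": 0}, {"jaw": 0.62, "tx": -0.2, "ty": 0, "tz": -0.65, "turn": 0}]}}

```text
t: 23.35
tool_pos: [0.4117, 0.3139, 0.2052]
orientation: [-3.131, 0.176, -0.01]
force: [0.7, -0.2, -0.7]
opening: 0.0575
```

```bash
python3 - <<'E'
from st import *
for n in ("wrist","top","side"):
    c=robot.get_calibration(n);p,d=robot.read_camera(n)
    cv2.imwrite(f"pics/end_{n}.png",p);P=fcloud(d,c) if n=="wrist" else cloud(d,c)
    X,Y,Z=P[...,0],P[...,1],P[...,2]
    for m,x0,y0,z0,z1 in [("c",.57,-.112,.036,.06),("a",.575,.088,.036,.06),("soft",.471,.304,.012,.03),("knob",.508,-.341,.135,.15),("case",.508,-.341,.06,.105)]:
        k=(abs(X-x0)<.05)&(abs(Y-y0)<.045)&(Z>z0)&(Z<z1)
        if k.sum()>20: print(n,m,k.sum(),np.median(Z[k]).round(4),np.percentile(Z[k],[5,95]).round(4),[np.round(a,4) for a in cv2.minAreaRect(P[k][:,:2].astype(np.float32))])
E
```

```text
23.35 [0.4117 0.3139 0.2052] -6.446905202004042 [ 0.74 -0.15 -0.68] 0.057501274564074056
wrist a 2005 0.0497 [0.0398 0.0512] [array([0.577, 0.089]), array([0.0487, 0.0725]), np.float64(89.9725)]
wrist soft 2391 0.0204 [0.019  0.0217] [array([0.4712, 0.3055]), array([0.0476, 0.0706]), np.float64(83.8722)]
top c 551 0.047 [0.0437 0.0501] [array([ 0.5668, -0.1126]), array([0.0471, 0.0709]), np.float64(87.8409)]
top a 557 0.0501 [0.0463 0.0531] [array([0.576 , 0.0874]), array([0.047 , 0.0715]), np.float64(89.7983)]
top soft 537 0.0204 [0.0169 0.0235] [array([0.4711, 0.3047]), array([0.0482, 0.0705]), np.float64(83.3748)]
top knob 95 0.1399 [0.1365 0.1431] [array([ 0.5063, -0.3397]), array([0.0221, 0.0215]), np.float64(53.1129)]
top case 241 0.0934 [0.0667 0.1039] [array([ 0.5087, -0.3407]), array([0.0552, 0.0306]), np.float64(59.6797)]
side c 288 0.0471 [0.0387 0.0496] [array([ 0.5694, -0.1124]), array([0.051 , 0.0719]), np.float64(86.9994)]
side a 428 0.0499 [0.0388 0.0524] [array([0.5783, 0.0878]), array([0.052, 0.073]), np.float64(89.9757)]
side soft 605 0.0206 [0.0171 0.0228] [array([0.4725, 0.3051]), array([0.0487, 0.0727]), np.float64(84.0441)]
side knob 29 0.1399 [0.1362 0.1426] [array([ 0.5077, -0.3426]), array([0.026 , 0.0213]), np.float64(81.381)]
side case 162 0.0869 [0.0646 0.1036] [array([ 0.5111, -0.3396]), array([0.0578, 0.0319]), np.float64(56.5061)]
```

View pics/end_wrist.png

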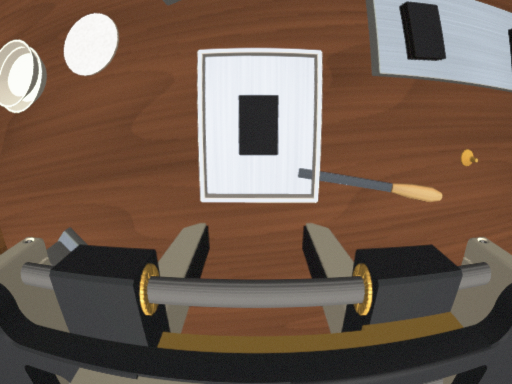

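View pics/end_side.png

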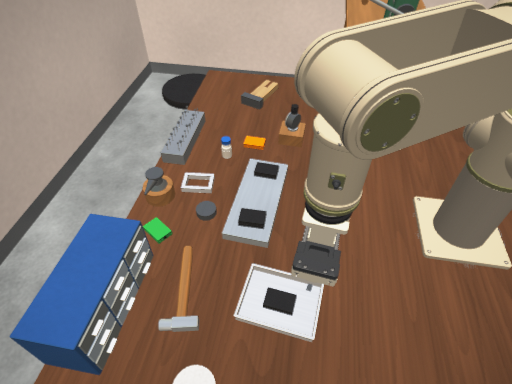

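```bash
python3 -c "
from plant import robot
print(robot.close_job())"
```

```text
the job is handed in; nothing more can be done
None
```

The middle mould, mould_b (by position in the row), was the soft one. It now lies flat in the tray, and the durometer is back in its stand. I handed the job in at about 23.5 s of the 72 s allowed.

| Mould | Position (m) | Foot landed at | Pressed with | Needle | Result |
|---|---|---|---|---|---|
| mould_c (y ≈ −0.113) | x 0.569, y −0.113 | about 5 N | about 10 N | about 2.8 rad (≈ 60) | sound |
| mould_b (y ≈ −0.012) | x 0.579, y −0.012 | about 3 N | 10 to 11 N | about 1.4 rad (≈ 30) | soft |
| mould_a (y ≈ 0.088) | not pressed | – | – | – | not needed once the soft one was found |

I held each press above 7 N for at least half a second. The highest reading I saw was about 11 N, but the force was only sampled between moves.

**Final checks before handing in:**
- **Soft mould:** it lies flat, centred in the tray, with its top at 20 mm, which matches the 3 mm floor plus its 17 mm thickness.
- **Durometer:** the knob top is at 0.140 m, the same as at the start, and the needle was back at zero when I released it.
- **Sound moulds:** both are where they started, within camera accuracy of about 2 mm.
- **Rest of the bench:** nothing appears moved in the pictures. The tip of the file reaches the corner of the tray, as it did in the first picture.

No check failed or disagreed.

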